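# Set the spindle height of a polisher's drive

### The arm

A 7-joint arm with a two-finger parallel gripper is mounted at the origin on the work surface. World frame = base frame: x ahead of the robot, y to its left, z up, the work surface at z = 0. Lengths are in m, angles in rad, forces in N, time in s.
With the tool pointing down it reaches from about 0.4 to 0.85 m from the base axis. Payload 10.4 kg.
Tool frame: the origin (TCP) lies midway between the tips of the shut fingers; the grasp point (between the pads) lies 19 mm behind it (r.grasp_offset is the distance from the TCP to the grasp point, in m); x points along the fingers, y is the direction in which the jaws open and shut, and the axes are right-handed (so a half turn about x gives the same grasp; the last joint's range is limited). The gripper opens to 87 mm and grips with 3 to 60 N. Pads are 19 mm wide; open, the fingers measure 117 mm over their backs; the gripper's body (75 mm by 190 mm) begins 51 mm behind the grasp point.
Start: joints at [1.215, 0.332, -0.065, 1.46, 0.022, 1.35, -0.088], TCP at [0.204, -0.591, 0.223] pointing down, gripper open.
Joint ranges: [-2.6, 2.6], [-0.5, 2.12], [-1.47, 1.34], [0.16, 2.42], [-1.27, 4.41], [0.06, 2.06], [-2.6, 2.6]. Speed limits (rad/s): [2.22, 2.22, 2.79, 2.79, 3.14, 3.14, 3.14].

### API

Orientations are given as a unit quaternion [x, y, z, w].
In Python, from bench import r, vision, close_job gives the robot as it stands. The module is installed in compiled form; this text tells all that it offers.
- The arm moves only by the shell command python3 -m pendant 'ROWS' [OPENING] [FORCE]. ROWS is text: rows parted by semicolons, each of 6 numbers parted by spaces: the shift along the tool's x, y, z in units of 0.25 m (1.0 is 0.25 m), then the turn, a rotation vector about the tool's x, y, z in units of 1.5 rad (1.0 is 1.5 rad). A call has 1 to 8 rows; each row is the pose to reach, as a shift and turn from the pose commanded when the call began, along the tool's axes at that moment; what a row does not reach only later rows make up. A row lasts 1/10 s, in which the tool goes at most 50 mm and 8.59 degrees, less where a joint would pass 70% of its speed; a pose out of reach is approached as far as the arm can. A call with a number of a shift or a turn outside -1 to 1 is refused whole. A call with a gripper value outside its range is refused whole. OPENING is the gripper command: -1 is shut, 1 is fully open, values between are in proportion, set as the call begins (- or left out, the last holds). The fingers move at their own pace and stop on an object; FORCE is the grip in N (left out, the last holds). Time passes only in rows, so rows that repeat a pose let the fingers close. It gives the time, the measured TCP pose, the force and the opening at its end, in the units of the state.
- r.read_state(): the state, without advancing time (a new reading comes with each control period).
- vision.camera(name): name is "side" or "top" or "wrist"; returns (picture, depth): 400x640x3 uint8, blue, green, red; 400x640 float32, m along the optical axis (not along the pixel's ray), 0 where there is no reading.
- vision.get_calibration(name): a dict with "camera_matrix" (3x3 intrinsics, pixels), "rvec" (rotation vector, rad) and "tvec" (3), from world to camera coordinates, as OpenCV has them. Camera axes: x right, y down, z forward; pixel columns grow to the right and rows downward; lengths in m; the calibration is good to about 2 mm. The wrist camera is an equidistant fisheye: a pixel r from the principal point sees the ray r / f radians off the axis. A picture is of the moment at which its call begins: read the wrist's pose just before it. get_calibration takes no time and is no camera call; for the wrist camera it gives the pose at the moment of the call.
- close_job(): hands the job in, once; it reports no verdict.
The state is a dict: "time": time; "joint_positions": joint angles; "joint_vel": joint speeds; "joint_torque": joint torques, N m; "ee_pos": TCP position; "eef_rot": TCP orientation; "ft_force": force on the tool from outside, world axes, zero at the start; "torque": the same for the moment, N m; "width": finger opening in m.
Only numpy, scipy, OpenCV 4.12 (cv2) and the standard library are available. Lean on these libraries where they do the work, as an engineer would, in place of code of your own. Each camera call takes 0.05 s, during which the arm holds its last target. There are 200 camera calls.

### The job

Slide the 8 mm setting gauge (blue grip) flat into the gap under the drive unit's pulley until its brass depth stop meets the pulley rim, and leave it there. Then take the keyed shaft (brass key, red mark) from the rack, put its nose in the pulley hub, turn it until the key drops into the keyway, push it fully home and keep pushing until the pulley is firmly down on the gauge. Finish while still gripping the shaft and pressing, so that a colleague can tighten the clamp screw; leave the other loose things where they are.

Things in the scene. Friction and masses are not known exactly. Their poses are not given: they have to be found in the camera images.
- unit: Belt drive unit, fixed to the bench: pale housing, flat aluminium top plate at 60 mm, 130 wide (y); origin on the bench below the pulley hub's axis. The plate runs from x = -145 (robot's side, empty: room for the gauge) to x = +130; a small motor pulley, radius 17, top at 98 mm, stands at x = +88. The hub's keyway opens within 0.6 rad either side of the unit's +x; its exact direction is not told.
- hub_axis (a point): Fixed point on the hub's vertical axis at the height of the hub's mouth at rest (123 mm above the bench), axes as the unit's. The mouth is the flat top of a boss of radius 22 mm; bore of radius 11.2 mm, 50 deep, with one keyway 9.4 mm wide reaching to 16.5 mm from the axis, open at the mouth and marked by a small red mark on the boss.
- gap (a point): Middle of the 13 mm gap between plate and pulley, on the pulley's bottom rim at the unit's -x side: 36 mm from the hub's axis (the rim's radius), 66.5 mm above the bench. The bottom rim is 6 mm thick, the pulley reaches 102 mm above the bench.
- hub (a joint): How far the pulley hub has been pressed down, m: 0 at rest, about 0.005 when it is down on the 8 mm gauge, 0.010 the end stop without a gauge. It cannot turn. It rides on a spring: about 4 N to start it moving, 8 N at 5 mm.
- gauge: 8 mm setting gauge, loose, lying flat on the bench: steel blade 120 x 24 x 8 mm along x, origin at the centre of its underside. Brass depth stop, 28 wide, on the blade from x = +34 to +44, top at 22 mm. Upright blue grip from x = -54 to -10, 20 mm across y, 8 to 50 mm high. Fully in, the stop's front touches the pulley rim, the tip is 20 mm and the origin 80 mm from the hub's axis. 0.16 kg.
- gauge_tip (a point): Middle of the front end of the 8 mm gauge's blade (x = +60), 4 mm above its underside.
- shaft: Keyed steel shaft, loose, upright in the rack, origin at its lower end, z up: nose tapered from radius 5 to 10 mm over 13 mm, then radius 10; brass key on its +x side, 6 wide, out to 15.2 mm from the axis, from 18 to 42 mm height; collar of radius 21 from 44 to 52 mm. Home, the collar's underside sits on the hub's mouth. 0.25 to 0.5 kg.
- shaft_head (a point): Centre of the shaft's head block, 80 mm above its lower end: 32 mm along x, 24 mm across its flats along y, 44 high (58 to 102 mm), a red mark on top towards the key (+x).
- rack: Grey plastic rack fixed to the bench, 170 (x) x 70 (y) x 50 mm, origin at the centre of its underside, two holes of diameter 33 mm, 47 deep, at x = -45 and +45; the shafts hang in them by their collars, nose 6 mm above the bench.
- plain_shaft: Spare shaft of the same shape without key or red mark, dark head, in the rack's other hole; leave it.
- thin_gauge: 5 mm setting gauge with yellow grip, else the same shape; leave it.
- oil_bottle: Small amber bottle, 42 mm diameter, 85 high, origin under its centre; leave it.
- grease_jar: White jar with blue lid, 62 mm diameter, 55 high; leave it.
- screwdriver: Screwdriver lying on the bench, along its x; leave it.
- retaining_ring: Dark steel ring, 38 mm diameter, 5 mm thick, lying flat; leave it.
- mount: Black resin specimen mount, 32 mm diameter, 20 high; leave it.
Things that resemble listed ones, but are neither listed nor needed, are in the scene too. Leave any green or purple look-alike of the gauge alone.

How it is judged:
On the way, in this order (a step that is already met when the one before it is completed fails the run):
1. the 8 mm gauge lies flat in the gap, in to its stop, and is let go (horizontal distance between gauge_tip and hub_axis below 0.0245 m and z of gauge in the frame of unit below 0.0625 m and angle between gauge's own z axis and vertical below 0.06 rad and contact force between the fingers and gauge below 0.2 N), for 0.3 s.
2. the shaft's key is in the keyway (horizontal distance between shaft and hub_axis below 0.004 m and z of shaft in the frame of unit below 0.091 m), for 0.1 s.
At the end, for the whole second after the job is handed in: The shaft, still gripped, is upright (4 degrees), its key in the keyway and its collar on the hub's mouth (within about 1.5 mm), at rest; the pulley is pressed 4.4 to 7 mm down onto the 8 mm gauge, which lies flat on the plate within about 4 mm of its stop and carries at least 5 N (horizontal distance between shaft and hub_axis below 0.004 m and z of shaft in the frame of unit below 0.0757 m and angle between shaft's own z axis and vertical below 0.07 rad and value of joint hub between 0.0044 and 0.007 m and contact force between gauge and unit above 5 N and contact force between the fingers and shaft above 5 N and horizontal distance between gauge_tip and hub_axis below 0.0245 m and angle between gauge's own z axis and vertical below 0.06 rad and linear speed of shaft below 0.02 m/s); the arm keeps its last pose, push and grip.
It fails at once if another loose thing is moved by more than 30 mm (distance of any of plain_shaft, thin_gauge, oil_bottle, grease_jar, screwdriver, retaining_ring, mount from where it was at the start of the episode above 0.03 m).
It also fails if it takes over 64 s, if anything falls off the work surface, if the arm or the gripper's body presses on something with over 40 N, if the wrist force passes 120 N, or if a joint passes its speed limit or range.

## Working session

There is one attempt and no reset: what is moved stays moved. The work goes in short steps, Python scripts to look and compute and a shell command to move; the robot and the scene stay as the last step left them, time stands still between calls to the robot, and variables do not carry over. Pictures are saved under pics/ and viewed, about 8 in all and at most 12, crops included, and the job is handed in when it is done.

```bash
mkdir -p pics; ls; python3 - <<'E'
from bench import r, vision
import cv2, numpy as np
for n in ("top","side"):
    p,d=vision.camera(n); cv2.imwrite(f"pics/{n}0.png",p); np.save(f"pics/{n}0.npy",d)
    c=vision.get_calibration(n); print(n,c)
s=r.read_state(); print({k:np.round(v,4) for k,v in s.items()}, r.grasp_offset)
E
```

```text
pics
top {'camera_matrix': array([[475.19700321,   0.        , 321.03768073],
       [  0.        , 475.19700321, 203.5735813 ],
       [  0.        ,   0.        ,   1.        ]]), 'rvec': array([ 2.16220844, -2.20980277,  0.02689308]), 'tvec': array([0.03247903, 0.56742465, 1.34454448])}
side {'camera_matrix': array([[411.32557989,   0.        , 317.30289438],
       [  0.        , 411.32557989, 197.86593277],
       [  0.        ,   0.        ,   1.        ]]), 'rvec': array([ 0.31819358, -2.84457916,  1.06707212]), 'tvec': array([0.54973871, 0.14853827, 1.20793302])}
{'time': np.float64(0.1), 'joint_positions': array([ 1.2154,  0.3328, -0.0647,  1.4608,  0.0216,  1.3499, -0.0885]), 'joint_vel': array([ 0.001 , -0.001 , -0.0003, -0.0031, -0.0027, -0.0016,  0.0001]), 'joint_torque': array([ 1.60000e-03, -6.24549e+01,  2.48000e-02, -3.90714e+01,
       -6.14000e-02,  3.67000e-02,  1.00000e-04]), 'ee_pos': array([ 0.204 , -0.5904,  0.2219]), 'eef_rot': array([-0.6972, -0.1175,  0.6974, -0.1167]), 'ft_force': array([ 0.1052, -0.1248,  0.3017]), 'torque': array([ 0.028 ,  0.0339, -0.0365]), 'width': np.float64(0.0871)} 0.0187
```

View pics/top0.png

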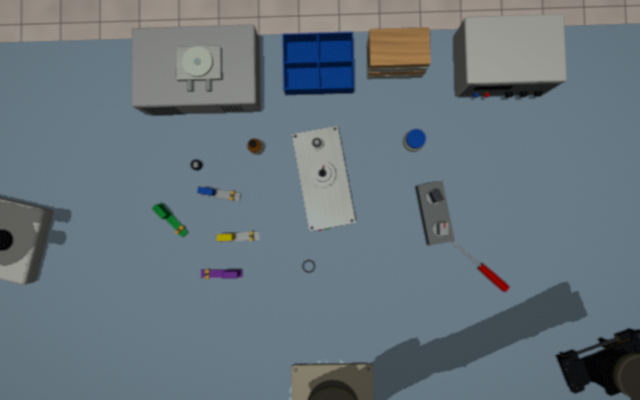

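View pics/side0.png

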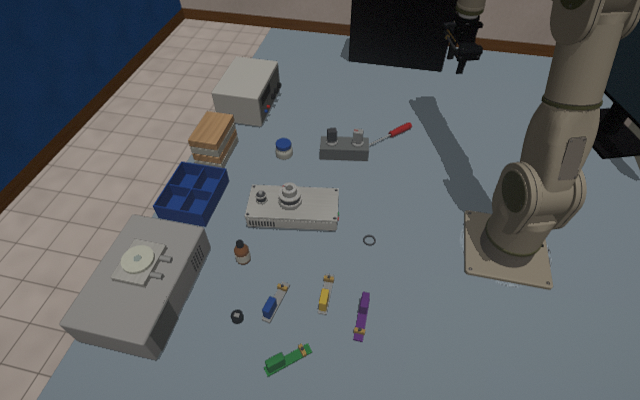

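The top view (1) has the robot at the bottom, with +x up and +y left. In it:
- **Gauge candidates:** blue (206–240,190–196), yellow (217–258,238), purple (202–241,273), green (155–187,207–235).
- **Unit:** plate corners at about (293,134), (338,127), (355,222) and (311,230), with the hub at (323,173).
- **Rack:** (435,212), with a dark head at (435,195) and a light head at (442,229).

The side view (2) shows the same items: blue at (270,307), the hub at (289,195), and the rack heads dark at (332,134) and light at (358,137). The blue-grip gauge fits the 8 mm gauge, and the light head with the red mark fits the keyed shaft. I'll confirm both in an enlarged crop.

```bash
cat > h.py <<'E'
import numpy as np, cv2
from bench import r, vision
from scipy.spatial.transform import Rotation as R
def cal(n):
    c=vision.get_calibration(n); return c["camera_matrix"],R.from_rotvec(np.ravel(c["rvec"])).as_matrix(),np.ravel(c["tvec"])
def ray(n,uv,c=None):
    K,M,t=c or cal(n); q=np.array([(uv[0]-K[0,2])/K[0,0],(uv[1]-K[1,2])/K[1,1]])
    if n=="wrist":
        th=np.hypot(*q); v=np.array([*(q/max(th,1e-9)*np.sin(th)),np.cos(th)])
    else: v=np.array([*q,1.])
    return -M.T@t, M.T@(v/np.linalg.norm(v))
def atz(n,uv,z,c=None):
    o,v=ray(n,uv,c); return o+v*(z-o[2])/v[2]
def tri(*rs):
    A=sum(np.eye(3)-np.outer(v,v) for o,v in rs); b=sum((np.eye(3)-np.outer(v,v))@o for o,v in rs)
    p=np.linalg.solve(A,b); return p,max(np.linalg.norm(np.cross(p-o,v)) for o,v in rs)
def proj(n,P,c=None):
    K,M,t=c or cal(n); q=M@np.asarray(P)+t
    if n=="wrist":
        th=np.arctan2(np.hypot(q[0],q[1]),q[2]); m=q[:2]/np.hypot(q[0],q[1])*th
    else: m=q[:2]/q[2]
    return m*[K[0,0],K[1,1]]+K[:2,2]
def snap(n,f):
    c=cal(n); p,d=vision.camera(n); cv2.imwrite(f"pics/{f}.png",p); np.save(f"pics/{f}.npy",d); np.save(f"pics/{f}_c.npy",np.array(c,dtype=object),allow_pickle=True); return p,d,c
def down(yaw):
    # tool x down; tool y (jaw) along world (cos yaw, sin yaw)
    x=np.array([0,0,-1.]); y=np.array([np.cos(yaw),np.sin(yaw),0]); return np.c_[x,y,np.cross(x,y)]
def rows(P,M,s=None):
    """shift/turn in pendant units from the measured (or given) pose to TCP position P, rotation M"""
    s=s or r.read_state(); M0=R.from_quat(s["eef_rot"]).as_matrix()
    return np.round(M0.T@(np.asarray(P)-s["ee_pos"])/.25,4), np.round(R.from_matrix(M0.T@M).as_rotvec()/1.5,4)
E
python3 - <<'E'
import cv2, numpy as np
t=cv2.imread("pics/top0.png"); s=cv2.imread("pics/side0.png")
def cr(p,x,y,w,h,k): 
    return cv2.resize(p[y:y+h,x:x+w],None,fx=k,fy=k,interpolation=cv2.INTER_CUBIC)
# top row: top gauge(195..245,180..205), hub ; bottom
a=cr(t,190,170,60,45,4.4); b=cr(t,290,122,72,112,2.6); c=cr(t,410,175,50,75,4)
d=cr(s,250,270,50,60,4.4); e=cr(s,240,175,110,60,2.4); f=cr(s,315,120,60,45,4.4)
C=np.zeros((600,800,3),np.uint8)
def put(i,x,y): C[y:y+i.shape[0],x:x+i.shape[1]]=i
put(a,0,0);put(b,266,0);put(c,460,0);put(d,0,300);put(e,224,300);put(f,500,305)
cv2.imwrite("pics/crops.png",C)
E
```

```text
(no output)
```

View pics/crops.png

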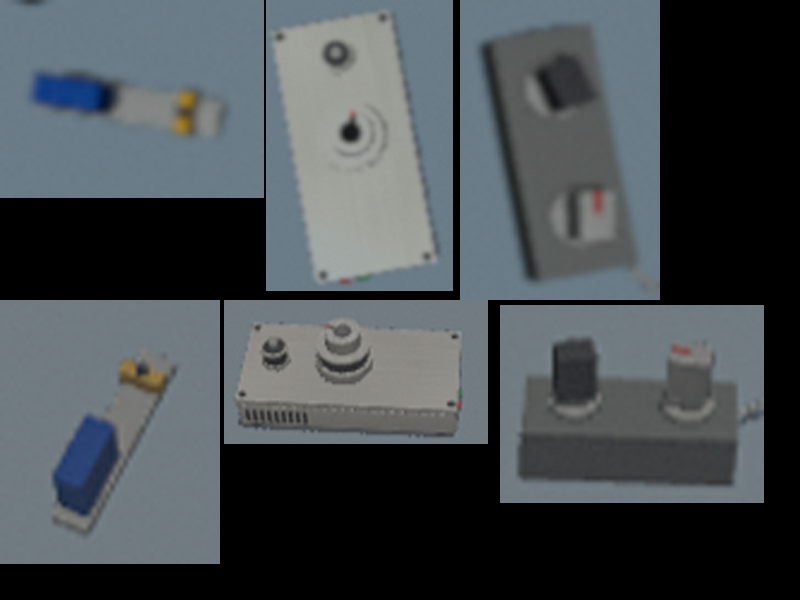

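The crops (3) confirm both. The blue-grip gauge lies with its brass stop and tip towards image right (world −y). The light head at (444,229) carries the red mark, which points up-image (about +x), and the keyway mark sits just above the bore.

```bash
python3 - <<'E'
from h import *
T=lambda uv,k,o,f:(f[0]+(uv[0]-o[0])/k,f[1]+(uv[1]-o[1])/k)
a=lambda u,v:ray("top",T((u,v),4.4,(0,0),(190,170)))
b=lambda u,v:ray("top",T((u,v),2.6,(266,0),(290,122)))
c=lambda u,v:ray("top",T((u,v),4,(460,0),(410,175)))
d=lambda u,v:ray("side",T((u,v),4.4,(0,300),(250,270)))
e=lambda u,v:ray("side",T((u,v),2.4,(224,300),(240,175)))
f=lambda u,v:ray("side",T((u,v),4.4,(500,305),(315,120)))
for n,x,y in (("tip",a(224,118),d(163,360)),("griptop",a(70,91),d(90,440)),("bore",b(350,132),e(342,328)),("redboss",b(353,116),e(330,326)),
  ("screw-x+y",b(323,275),e(452,404)),("screw-x-y",b(427,257),e(455,337)),("screw+x+y",b(280,37),e(243,393)),("screw+x-y",b(383,17),e(257,328)),("motor",b(336,52),e(274,344)),
  ("shafthead",c(598,214),f(690,354)),("redshaft",c(598,201),f(681,351))):
    p,er=tri(x,y); print(n,p.round(4),round(er*1e3,1))
# depth cluster for gauge
K,M,t=cal("top"); D=np.load("pics/top0.npy")
def pts(x0,y0,x1,y1):
    v,u=np.mgrid[y0:y1,x0:x1]; z=D[y0:y1,x0:x1]; P=np.stack([(u-K[0,2])/K[0,0]*z,(v-K[1,2])/K[1,1]*z,z],-1).reshape(-1,3)[z.ravel()>0]
    return (P-t)@M
P=pts(190,175,250,210); print("bench z",np.median(P[:,2]))
G=P[P[:,2]>.035]; print("grip",len(G),G.mean(0),np.percentile(G,[2,98],axis=0))
for lo,hi in((.004,.05),):
    Q=P[(P[:,2]>lo)&(P[:,2]<hi),:2]; m=Q.mean(0); w,V=np.linalg.eigh(np.cov((Q-m).T)); ax=V[:,1]; s=(Q-m)@ax; print(m,ax,np.percentile(s,[1,99]),len(Q))
P=pts(425,215,460,245); G=P[P[:,2]>.085]; print("head",len(G),G.mean(0),np.percentile(G,[2,98],axis=0))
P=pts(310,160,340,185); G=P[P[:,2]>.11]; print("boss",len(G),G.mean(0),np.percentile(G,[2,98],axis=0))
E
```

```text
tip [0.5927 0.2523 0.    ] 0.8
griptop [0.6084 0.3399 0.0536] 0.9
bore [0.6438 0.0126 0.1296] 0.6
redboss [0.6603 0.0093 0.1258] 0.5
screw-x+y [0.4997 0.0456 0.0611] 0.0
screw-x-y [ 0.517  -0.0648  0.0603] 0.7
screw+x+y [0.7547 0.0864 0.0631] 0.3
screw+x-y [ 0.7742 -0.024   0.0603] 0.5
motor [0.7311 0.0259 0.0938] 0.1
shafthead [ 0.4907 -0.3065  0.1066] 0.3
redshaft [ 0.4985 -0.3065  0.1082] 0.5
bench z 0.0001641644939488712
grip 118 [0.60971651 0.34254955 0.04798497] [[0.59792163 0.3227126  0.03625436]
 [0.62060515 0.36407787 0.05464767]]
[0.60313768 0.30903275] [0.09846488 0.99514053] [-0.06976021  0.08460688] 384
head 129 [ 0.49067091 -0.3032872   0.1048971 ] [[ 0.47592226 -0.31597592  0.08574195]
 [ 0.50512972 -0.29367573  0.11153401]]
boss 167 [0.64382168 0.01173587 0.12221294] [[ 0.62448889 -0.00787717  0.11387206]
 [ 0.66471571  0.03183108  0.1268776 ]]
```

```bash
python3 - <<'E'
from h import *
K,M,t=cal("wrist"); s=r.read_state(); M0=R.from_quat(s["eef_rot"]).as_matrix()
o=-M.T@t; print("cam in tool",M0.T@(o-s["ee_pos"]),"axis",M0.T@M[2],"imx",M0.T@M[0],K[0])
print(rows([.49,-.305,.23],down(-np.pi/2)))
# via two legs
E
```

```text
cam in tool [-0.16245442  0.00130654 -0.08435007] axis [9.52533084e-01 2.82995440e-04 3.04434957e-01] imx [-3.57319087e-04  9.99999918e-01  1.88423943e-04] [309.70691629   0.         323.87011918]
(array([-0.0318, -0.7053, -1.454 ]), array([2.218e-01, 2.000e-04, 8.000e-04]))
```

```bash
python3 -m pendant '-0.016 -0.35 -0.73 0 0 0;-0.016 -0.35 -0.73 0 0 0;-0.016 -0.35 -0.73 0 0 0;-0.016 -0.35 -0.73 0 0 0;-0.016 -0.35 -0.73 0 0 0' 1; python3 -m pendant '-0.016 -0.35 -0.73 0.222 0 0;-0.016 -0.35 -0.73 0.222 0 0;-0.016 -0.35 -0.73 0.222 0 0;-0.016 -0.35 -0.73 0.222 0 0;-0.016 -0.35 -0.73 0.222 0 0;-0.016 -0.35 -0.73 0.222 0 0'
python3 - <<'E'
from h import *
snap("wrist","w_shaft")
s=r.read_state(); print(s["ee_pos"],s["time"],s["joint_positions"].round(3))
print(rows([.643,.012,.23],down(-1.41)))
E
```

```text
time: 0.6
ee_pos: [0.3541, -0.4425, 0.2267]
eef_rot: [0.698, 0.121, -0.696, 0.12]
ft_force: [0.5, -0.2, -0.1]
width: 0.0871
time: 1.2
ee_pos: [0.4934, -0.3039, 0.2302]
eef_rot: [-0.707, -0.002, 0.707, -0.001]
ft_force: [0.3, 0.9, 0.4]
width: 0.0873Traceback (most recent call last):
  File "<stdin>", line 2, in <module>
  File "h.py", line 24, in snap
    c=cal(n); p,d=vision.camera(n); cv2.imwrite(f"pics/{f}.png",p); np.save(f"pics/{f}.npy",d); np.save(f"pics/{f}_c.npy",np.array(c,dtype=object),allow_pickle=True); return p,d,c
                                                                                                                          ~~~~~~~~^^^^^^^^^^^^^^^^
ValueError: could not broadcast input array from shape (3,3) into shape (3,)
```

```bash
python3 - <<'E'
s=open("h.py").read()
s=s.replace('np.save(f"pics/{f}_c.npy",np.array(c,dtype=object),allow_pickle=True)','np.savez(f"pics/{f}_c.npz",K=c[0],M=c[1],t=c[2])')
s+='''def lc(f):
    z=np.load(f"pics/{f}_c.npz"); return z["K"],z["M"],z["t"]
'''
open("h.py","w").write(s)
E
python3 - <<'E'
from h import *
p,d,c=snap("wrist","w_shaft")
s=r.read_state(); print(s["ee_pos"],s["time"],s["joint_positions"].round(3))
print(rows([.643,.012,.23],down(-1.41)))
uv=proj("wrist",[.491,-.305,.108],c); print(uv)
x,y=np.clip(uv.astype(int)-[66,50],0,[508,300]); print(x,y)
cv2.imwrite("pics/w_shaft_crop.png",cv2.resize(p[y:y+100,x:x+133],None,fx=6,fy=6,interpolation=cv2.INTER_CUBIC))
E
```

```text
[ 0.49092263 -0.30744854  0.23019062] 1.3 [ 0.72   0.244 -0.284  1.563  0.07   1.345 -1.145]
(array([-4.0000e-04, -1.2786e+00, -6.0650e-01]), array([-0.1081,  0.0007, -0.0002]))
[321.33379288 192.07429623]
255 142
```

View pics/w_shaft_crop.png

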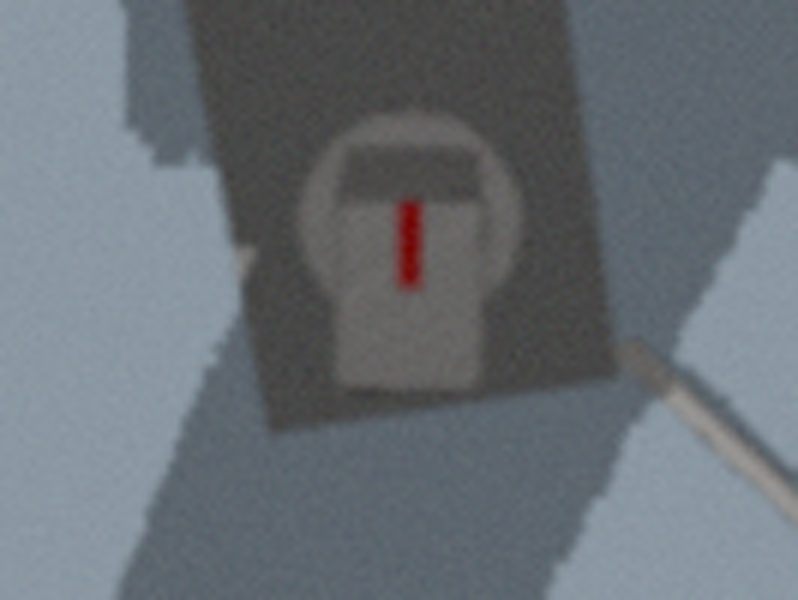

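The crop (4) shows the keyed head's top with corners (340,202), (482,202), (482,385) and (335,387). The red mark runs vertically from (409,203) to (409,290). Next I go over the hub, then to the gauge.

```bash
python3 -m pendant '0 -0.64 -0.3 0 0 0;0 -0.64 -0.3 0 0 0;0 -0.64 -0.3 0 0 0;0 -0.64 -0.3 0 0 0;0 -0.64 -0.3 0 0 0'; python3 -m pendant '0 -0.64 -0.3 -0.108 0 0;0 -0.64 -0.3 -0.108 0 0;0 -0.64 -0.3 -0.108 0 0;0 -0.64 -0.3 -0.108 0 0;0 -0.64 -0.3 -0.108 0 0;0 -0.64 -0.3 -0.108 0 0'
python3 - <<'E'
from h import *
f=lambda u,v:(255+(u+.5)/6-.5,142+(v+.5)/6-.5); c=lc("w_shaft")
q=[atz("wrist",f(*x),.108,c) for x in ((340,202),(482,202),(482,385),(335,387))]; print(np.round(q,4),np.mean(q,0))
a,b=[atz("wrist",f(*x),.108,c) for x in ((409,203),(409,290))]; d=(a-b)[:2]; print("mark",a,b,"yaw",np.arctan2(d[1],d[0]))
for i,j in((3,0),(2,1)): d=(q[j]-q[i])[:2]; print(np.arctan2(d[1],d[0]),np.linalg.norm(d))
p,d,c=snap("wrist","w_hub")
s=r.read_state(); print(s["ee_pos"],s["time"])
uv=proj("wrist",[.643,.012,.123],c); x,y=uv.astype(int)-[66,50]; print(uv,x,y)
cv2.imwrite("pics/w_hub_crop.png",cv2.resize(p[y:y+100,x:x+133],None,fx=6,fy=6,interpolation=cv2.INTER_CUBIC))
print(rows([.609,.341,.2],down(-.182)))
E
```

```text
time: 1.8
ee_pos: [0.5677, -0.1434, 0.2305]
eef_rot: [0.707, 0.002, -0.707, 0.001]
ft_force: [0.3, -0.1, -0.1]
width: 0.0872
time: 2.4
ee_pos: [0.6419, 0.011, 0.2301]
eef_rot: [-0.705, -0.056, 0.705, -0.057]
ft_force: [0.6, -1.0, 0.2]
width: 0.087
[[ 0.5076 -0.2955  0.108 ]
 [ 0.5076 -0.3179  0.108 ]
 [ 0.4771 -0.3182  0.108 ]
 [ 0.4767 -0.2943  0.108 ]] [ 0.49227086 -0.3064727   0.108     ]
mark [ 0.50744098 -0.30636236  0.108     ] [ 0.49315821 -0.30635933  0.108     ] yaw -0.00021188107358107615
-0.03740975159483984 0.030881937380112353
0.011159146161774814 0.03051354169673116
[0.64182854 0.01026764 0.23022675] 2.45
[321.38354638 194.50615669] 255 144
(array([ 0.1186, -1.3273, -0.0787]), array([-8.205e-01,  1.200e-03, -6.000e-04]))
```

View pics/w_hub_crop.png

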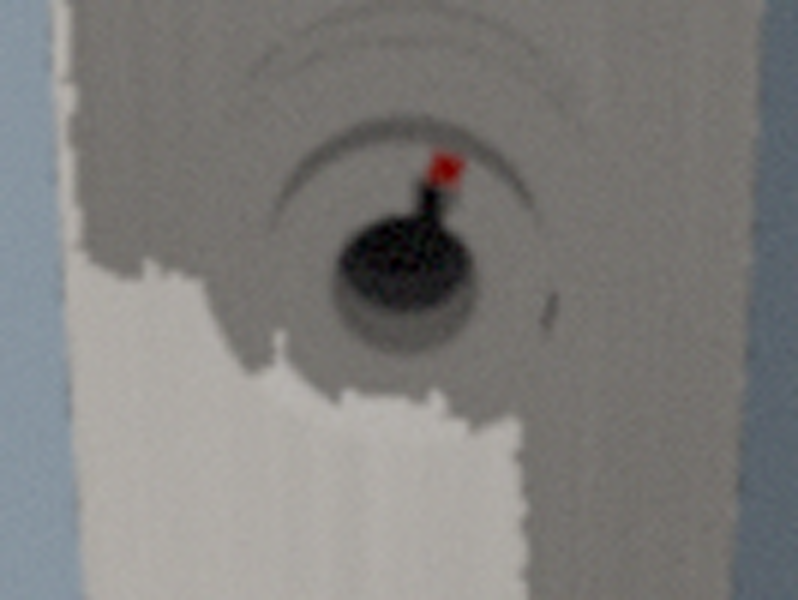

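The hub crop (5) shows the bore mouth circle spanning (335–478, 213–355), centre about (406,284), and the red keyway mark at (446,170).

```bash
python3 -m pendant '0 -0.66 -0.04 0 0 0;0 -0.66 -0.04 0 0 0;0 -0.66 -0.04 0 0 0;0 -0.66 -0.04 0 0 0' ; python3 -m pendant '0.1 -0.667 -0.04 -0.82 0 0;0.1 -0.667 -0.04 -0.82 0 0;0.1 -0.667 -0.04 -0.82 0 0;0.1 -0.667 -0.04 -0.82 0 0;0.1 -0.667 -0.04 -0.82 0 0;0.1 -0.667 -0.04 -0.82 0 0;0.1 -0.667 -0.04 -0.82 0 0;0.1 -0.667 -0.04 -0.82 0 0'
python3 - <<'E'
from h import *
c=lc("w_hub"); f=lambda u,v:(255+(u+.5)/6-.5,144+(v+.5)/6-.5)
P=lambda u,v,z=.123:atz("wrist",f(u,v),z,c)
b=P(406,284); m=P(446,170); print("bore",b,"ends",P(335,284),P(478,284),P(406,213),P(406,355)); d=(m-b)[:2]; print("mark",m,np.linalg.norm(d),"yaw",np.arctan2(d[1],d[0]))
for uv in ((65,250),(80,590),(760,20),(737,590)): print("plate edge",P(*uv,.06))
p,d,c=snap("wrist","w_g")
s=r.read_state(); print(s["ee_pos"],s["time"],s["joint_positions"].round(3))
uv=proj("wrist",[.601,.30,.02],c); x,y=np.clip(uv.astype(int)-[80,60],0,[480,280]); print(uv,x,y)
cv2.imwrite("pics/w_g_crop.png",cv2.resize(p[y:y+120,x:x+160],None,fx=5,fy=5,interpolation=cv2.INTER_CUBIC))
E
```

```text
time: 2.85
ee_pos: [0.6239, 0.1821, 0.2309]
eef_rot: [-0.705, -0.059, 0.705, -0.058]
ft_force: [-0.7, 0.4, -1.2]
width: 0.0868
time: 3.65
ee_pos: [0.61, 0.3411, 0.2054]
eef_rot: [-0.549, -0.445, 0.549, -0.447]
ft_force: [0.3, 0.5, 0.3]
width: 0.0869
bore [0.64649292 0.01175602 0.123     ] ends [0.64479938 0.02236744 0.123     ] [0.64821606 0.00099877 0.123     ] [0.65743922 0.0134965  0.123     ] [0.63529476 0.00997695 0.123     ]
mark [0.66490488 0.00866249 0.123     ] 0.018670030315837055 yaw -0.1664625986824069
plate edge [0.62451912 0.07331945 0.06      ]
plate edge [0.5545482  0.06360228 0.06      ]
plate edge [ 0.68781757 -0.04671087  0.06      ]
plate edge [ 0.5753732  -0.06651115  0.06      ]
[0.6100358  0.34097406 0.20524227] 3.7 [-0.101  0.616 -0.76   1.226  0.415  1.454 -1.01 ]
[322.70220832 208.37354438] 242 148
```

View pics/w_g_crop.png

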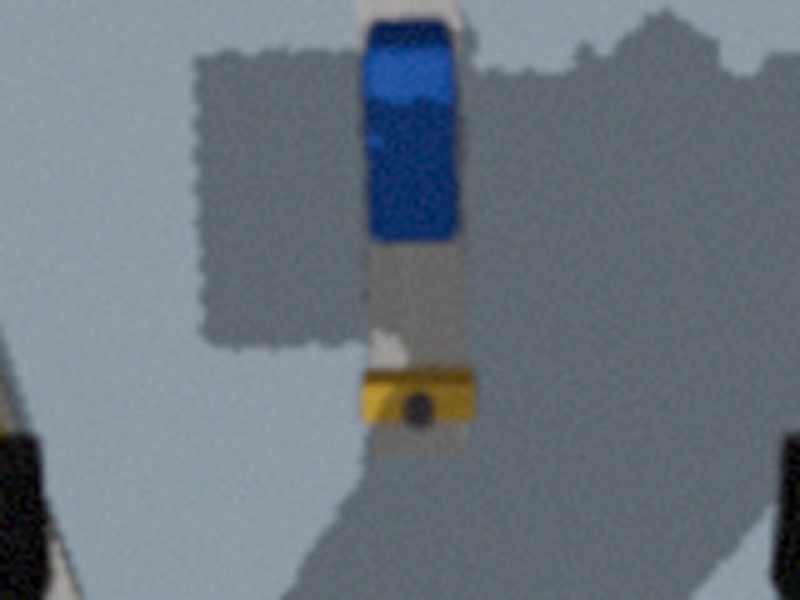

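```bash
python3 - <<'E'
from h import *
c=lc("w_g"); f=lambda u,v:(242+(u+.5)/5-.5,148+(v+.5)/5-.5); P=lambda u,v,z:atz("wrist",f(u,v),z,c)
tl,tr=P(372,455,.008),P(468,455,.008); tip=(tl+tr)/2; print("tip",tip,np.linalg.norm(tl-tr))
gl,gr=P(370,240,.008),P(458,240,.008); print("grip front foot",(gl+gr)/2,np.linalg.norm(gl-gr))
bl,br=P(368,245,.008),P(464,245,.008); print("blade at 245",(bl+br)/2,np.linalg.norm(bl-br))
tb=P(363,95,.05);tb2=P(458,95,.05); print("griptop mid",(tb+tb2)/2,np.linalg.norm(tb-tb2))
e=P(412,22,.05); e2=P(412,45,.05); print("far end cand",e,e2)
st=[P(362,420,.008),P(475,420,.008)]; print("stop base front",np.mean(st,0),np.linalg.norm(st[0]-st[1]))
a=P(420,455,.008);b=(bl+br)/2; d=(a-b)[:2]; print("yaw",np.arctan2(d[1],d[0]))
g=((tb+tb2)/2); d=(tip-g)[:2]; print("yaw from grip top",np.arctan2(d[1],d[0]))
# top-view ray for tip from the first picture, and height
k=ray("top",(190+224/4.4,170+118/4.4)); print("tri tip", tri(ray("wrist",f(420,455),c),k))
print("tri griptop far end", [tri(ray("wrist",f(412,v),c),ray("top",(190+33/4.4,170+90/4.4))) for v in (22,45)])
# model-based check: project gauge model for best guess
def model(tip,yaw):
    u=np.array([np.cos(yaw),np.sin(yaw)]); o=tip[:2]-.06*u
    for X,Z in ((-.06,.008),(-.054,.05),(-.01,.05),(-.01,.008),(.034,.022),(.044,.022),(.06,.008)):
        q=proj("wrist",[*(o+X*u),Z],c); print(X,Z,((q-[242,148]+.5)*5-.5).round(0))
    return o
for yaw in (-1.7525,): print(model(tip,yaw))
E
```

```text
tip [0.59518795 0.25461535 0.008     ] 0.024628020136797855
grip front foot [0.60551278 0.3115175  0.008     ] 0.02143461027846093
blade at 245 [0.60572882 0.31016611 0.008     ] 0.023408670619552558
griptop mid [0.61391655 0.3558243  0.05      ] 0.019905221643376055
far end cand [0.61740592 0.37093932 0.05      ] [0.61640872 0.36618241 0.05      ]
stop base front [0.59681918 0.26434983 0.008     ] 0.028717638041369245
yaw -1.7583603703233526
yaw from grip top -1.7537753143465564
tri tip (array([0.59398812, 0.25195073, 0.00190972]), np.float64(0.000669077383312681))
tri griptop far end [(array([0.61450817, 0.36887422, 0.03356838]), np.float64(0.0024393261291182364)), (array([0.61373786, 0.36580162, 0.04430339]), np.float64(0.0025467506559177524))]
-0.06 0.008 [408. -14.]
-0.054 0.05 [409.  43.]
-0.01 0.05 [414. 245.]
-0.01 0.008 [413. 192.]
0.034 0.022 [418. 383.]
0.044 0.022 [419. 421.]
0.06 0.008 [420. 455.]
[0.60603028 0.31362759]
```

```bash
python3 - <<'E'
from h import *
print(rows([.6118,.345,.014],down(-1.755+np.pi/2)))
E
```

```text
(array([ 0.7649,  0.0029, -0.0188]), array([-0.0087,  0.0014, -0.0007]))
```

```bash
python3 -m pendant '0 0.003 -0.019 -0.009 0 0;0.2 0.003 -0.019 -0.009 0 0;0.4 0.003 -0.019 -0.009 0 0;0.55 0.003 -0.019 -0.009 0 0;0.65 0.003 -0.019 -0.009 0 0;0.73 0.003 -0.019 -0.009 0 0;0.765 0.003 -0.019 -0.009 0 0;0.765 0.003 -0.019 -0.009 0 0' 0; python3 -m pendant '0 0 0 0 0 0;0 0 0 0 0 0;0 0 0 0 0 0;0 0 0 0 0 0;0 0 0 0 0 0' -1 30
```

```text
time: 4.5
ee_pos: [0.6101, 0.3485, 0.0136]
eef_rot: [-0.546, -0.448, 0.547, -0.448]
ft_force: [0.3, -0.2, 0.0]
width: 0.044
time: 5.0
ee_pos: [0.6106, 0.3492, 0.0151]
eef_rot: [0.547, 0.449, -0.546, 0.449]
ft_force: [0.8, -1.6, 4.1]
width: 0.0196
```

```bash
python3 -m pendant '-0.1 0 0 0 0 0;-0.3 0 0 0 0 0;-0.5 0 0 0 0 0;-0.65 0 0 0 0 0;-0.7 0 0 0 0 0' - 40; python3 - <<'E'
from h import *
s=r.read_state();print(s["ee_pos"],s["width"])
t,w=rows([.4712,-.0155,.19],down(.157+np.pi/2)); print(t,w)
# halfway
print(rows([.541,.1667,.19],down((.157+np.pi/2-.184)/2)))
E
```

```text
time: 5.5
ee_pos: [0.611, 0.3502, 0.1943]
eef_rot: [0.548, 0.449, -0.544, 0.449]
ft_force: [0.6, 0.3, -1.3]
width: 0.0197
[0.61104327 0.3501963  0.19425374] 0.019670864955174512
[ 0.0096 -0.2645  1.5437] [-1.2823e+00  9.0000e-04 -4.5000e-03]
(array([ 0.0133, -0.1322,  0.7745]), array([-0.645 , -0.0012, -0.0039]))
```

```bash
python3 -m pendant '0 -0.13 0.77 -0.64 0 0;0 -0.13 0.77 -0.64 0 0;0 -0.13 0.77 -0.64 0 0;0 -0.13 0.77 -0.64 0 0;0 -0.13 0.77 -0.64 0 0;0 -0.13 0.77 -0.64 0 0;0 -0.13 0.77 -0.64 0 0;0 -0.13 0.77 -0.64 0 0'; python3 - <<'E'
from h import *
s=r.read_state();print(s["ee_pos"],s["width"],s["joint_positions"].round(2))
print(rows([.4712,-.0155,.15],down(.157+np.pi/2)))
E
```

```text
time: 6.3
ee_pos: [0.5403, 0.166, 0.1883]
eef_rot: [0.277, 0.651, -0.278, 0.65]
ft_force: [0.3, 0.2, -0.6]
width: 0.0198
[0.54030736 0.16597087 0.18830255] 0.01981313815073637 [ 0.43  0.39 -1.01  1.63  0.34  1.31  0.14]
(array([ 0.1539, -0.7019,  0.3324]), array([-6.419e-01, -1.000e-03,  6.000e-04]))
```

```bash
python3 -m pendant '0 -0.702 0.332 -0.642 0 0;0 -0.702 0.332 -0.642 0 0;0.05 -0.702 0.332 -0.642 0 0;0.1 -0.702 0.332 -0.642 0 0;0.154 -0.702 0.332 -0.642 0 0;0.154 -0.702 0.332 -0.642 0 0;0.154 -0.702 0.332 -0.642 0 0;0.154 -0.702 0.332 -0.642 0 0'; python3 - <<'E'
from h import *
p,d,c=snap("wrist","w_pre"); s=r.read_state();print(s["ee_pos"],s["width"],s["joint_positions"].round(2))
for P in ([.645,.012,.123],[.549,-.003,.14]): print(proj("wrist",P,c))
print(rows([.4712,-.0155,.094],down(.157+np.pi/2)))
cv2.imwrite("pics/w_pre_c.png",cv2.resize(p[60:360,150:500],None,fx=2,fy=2,interpolation=cv2.INTER_CUBIC))
E
```

```text
time: 7.1
ee_pos: [0.4712, -0.0151, 0.1503]
eef_rot: [-0.055, 0.705, 0.056, 0.705]
ft_force: [-1.0, -0.3, -1.2]
width: 0.0198
[ 0.4713196  -0.01484958  0.15045761] 0.01957994816917299 [ 1.04  0.21 -1.18  1.9   0.21  1.17  1.51]
[324.81432454 392.99261198]
[325.33445817 335.64356475]
(array([ 0.2258, -0.0026, -0.0008]), array([-0.0027, -0.0003, -0.0002]))
```

View pics/w_pre_c.png

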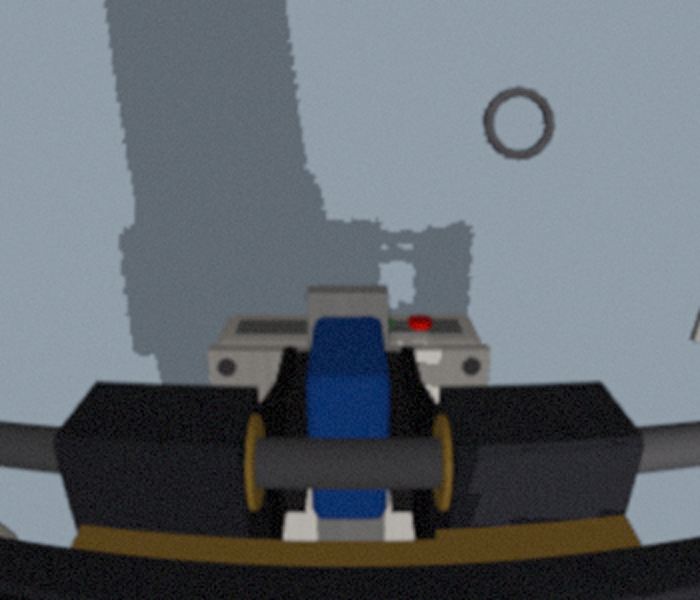

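The crop (6) shows the gauge held straight and centred at column 348, midway between the plate screws at (226,367) and (470,367). I lower it to just above the plate and slide it in.

```bash
python3 -m pendant '0.1 -0.002 0 0 0 0;0.2 -0.002 0 0 0 0;0.25 -0.002 0 0 0 0;0.28 -0.002 0 0 0 0;0.29 -0.002 0 0 0 0;0.295 -0.002 0 0 0 0;0.295 -0.002 0 0 0 0'; python3 -m pendant '0 0 0.04 0 0 0;0 0 0.08 0 0 0;0 0 0.12 0 0 0;0 0 0.15 0 0 0;0 0 0.17 0 0 0;0 0 0.18 0 0 0;0 0 0.18 0 0 0'
```

```text
time: 7.85
ee_pos: [0.4722, -0.0154, 0.0776]
eef_rot: [-0.055, 0.705, 0.055, 0.705]
ft_force: [0.4, 0.0, -0.9]
width: 0.02
time: 8.55
ee_pos: [0.5163, -0.0081, 0.077]
eef_rot: [-0.055, 0.705, 0.056, 0.705]
ft_force: [-0.2, -0.1, -0.7]
width: 0.0195
```

```bash
python3 -m pendant '0 0 0.015 0 0 0;0 0 0.03 0 0 0;0 0 0.04 0 0 0;0 0 0.04 0 0 0'; python3 -m pendant '0 0 0.008 0 0 0;0 0 0.016 0 0 0;0 0 0.016 0 0 0';  python3 -m pendant '0 0 0.008 0 0 0;0 0 0.008 0 0 0'
```

```text
time: 8.95
ee_pos: [0.5263, -0.0067, 0.0771]
eef_rot: [-0.055, 0.705, 0.055, 0.705]
ft_force: [-0.6, 0.1, -2.2]
width: 0.0196
time: 9.25
ee_pos: [0.5302, -0.0061, 0.0771]
eef_rot: [-0.055, 0.705, 0.055, 0.705]
ft_force: [0.0, 0.2, -2.0]
width: 0.0196
time: 9.45
ee_pos: [0.5317, -0.0059, 0.0769]
eef_rot: [-0.055, 0.705, 0.055, 0.705]
ft_force: [-1.0, -0.3, -0.8]
width: 0.0198
```

```bash
for i in 1 2 3; do :; done; python3 -m pendant '0 0 0.008 0 0 0;0 0 0.008 0 0 0'; python3 -m pendant '0 0 0.006 0 0 0;0 0 0.006 0 0 0'
```

```text
time: 9.65
ee_pos: [0.532, -0.0059, 0.0763]
eef_rot: [-0.056, 0.707, 0.055, 0.703]
ft_force: [-10.1, -1.9, 2.7]
width: 0.0195
time: 9.85
ee_pos: [0.5321, -0.0058, 0.0758]
eef_rot: [-0.056, 0.708, 0.055, 0.702]
ft_force: [-14.8, -2.7, 3.2]
width: 0.0198
```

```bash
python3 -m pendant '0 0 -0.008 0 0 0;0.004 0 -0.008 0 0 0;0.008 0 -0.008 0 0 0;0.008 0 -0.008 0 0 0'
```

```text
time: 10.25
ee_pos: [0.5321, -0.0059, 0.0751]
eef_rot: [-0.056, 0.706, 0.055, 0.704]
ft_force: [-10.6, -2.1, 8.3]
width: 0.0192
```

```bash
python3 -m pendant '0 0 -0.006 0 0 0;0 0 -0.006 0 0 0;0 0 -0.006 0 0 0;0 0 -0.006 0 0 0' 0; python3 -m pendant '-0.08 0 -0.01 0 0 0;-0.2 0 -0.03 0 0 0;-0.4 0 -0.06 0 0 0;-0.6 0 -0.06 0 0 0;-0.6 0 -0.06 0 0 0'
python3 - <<'E'
from h import *
p,d,c=snap("side","s_ins"); q,_,c2=snap("wrist","w_ins")
u,v=proj("side",[.58,0,.08],c).astype(int)
s=r.read_state(); print(s["ee_pos"],s["time"])
a=cv2.resize(p[v-40:v+40,u-66:u+66],None,fx=6,fy=6,interpolation=cv2.INTER_CUBIC); cv2.imwrite("pics/s_ins_c.png",a); print(u,v)
E
```

```text
time: 10.65
ee_pos: [0.5323, -0.0058, 0.0752]
eef_rot: [-0.055, 0.705, 0.055, 0.705]
ft_force: [-1.0, -0.3, -0.5]
width: 0.0405
time: 11.15
ee_pos: [0.5199, -0.0074, 0.2311]
eef_rot: [-0.056, 0.702, 0.055, 0.708]
ft_force: [0.8, 0.8, -0.3]
width: 0.0433
[ 0.51776952 -0.00836888  0.22600487] 11.25
311 198
```

View pics/s_ins_c.png

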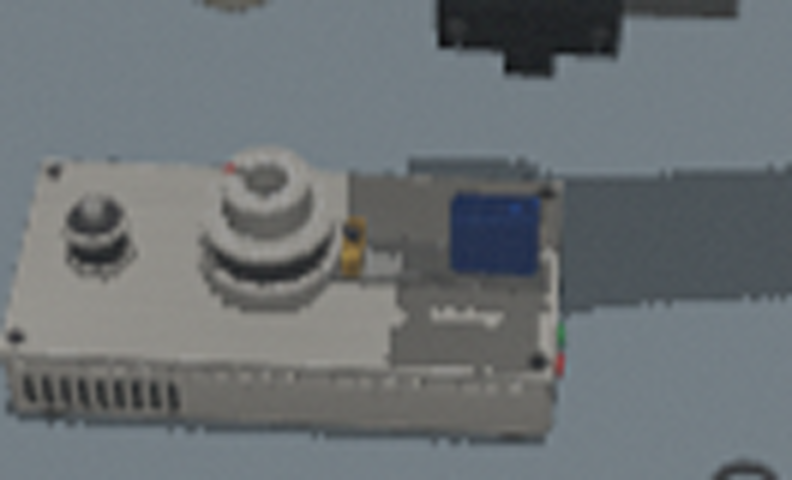

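The crop (7) shows the gauge flat on the plate with its brass stop at (352,248) against the pulley rim; it's released. Next I fetch the keyed shaft.

```bash
python3 - <<'E'
from h import *
s=r.read_state();print(s["ee_pos"],s["joint_positions"].round(2))
print(rows([.4923,-.3065,.19],down(np.pi/2)))
E
```

```text
[ 0.51776952 -0.00836888  0.22600487] [ 0.95  0.26 -1.16  1.69  0.25  1.35  1.47]
(array([ 0.145 , -1.162 , -0.2864]), array([0.1041, 0.0015, 0.0008]))
```

```bash
python3 -m pendant '0 -0.58 -0.14 0 0 0;0 -0.58 -0.14 0 0 0;0 -0.58 -0.14 0 0 0;0 -0.58 -0.14 0 0 0' 0.4;  python3 -m pendant '0.14 -0.582 -0.143 0.104 0 0;0.14 -0.582 -0.143 0.104 0 0;0.14 -0.582 -0.143 0.104 0 0;0.14 -0.582 -0.143 0.104 0 0;0.14 -0.582 -0.143 0.104 0 0;0.14 -0.582 -0.143 0.104 0 0'; python3 - <<'E'
from h import *
s=r.read_state();print(s["ee_pos"],s["joint_positions"].round(2))
print(rows([.4923,-.3065,.068],down(np.pi/2)))
E
```

```text
time: 11.65
ee_pos: [0.5031, -0.1648, 0.2228]
eef_rot: [-0.052, 0.706, 0.052, 0.704]
ft_force: [-1.0, 0.4, 0.7]
width: 0.0599
time: 12.25
ee_pos: [0.4929, -0.3044, 0.1894]
eef_rot: [-0.0, 0.707, 0.001, 0.707]
ft_force: [-0.0, 0.6, 0.6]
width: 0.0607
[ 0.49287801 -0.3043813   0.18940803] [ 1.24  0.41 -0.97  1.59  0.34  1.32  1.8 ]
(array([ 0.4856, -0.0092, -0.0021]), array([ 0.0017, -0.0003, -0.0009]))
```

```bash
python3 - <<'E'
from h import *
p2,_,c2=snap("wrist","w_sh2"); p1=cv2.imread("pics/w_shaft.png"); c1=lc("w_shaft")
P=[]
for p,c in((p1,c1),(p2,c2)):
    g=proj("wrist",[.498,-.306,.108],c); m=((p[...,2]>1.8*p[...,1])&(p[...,2]>60)); v,u=np.nonzero(m); k=np.hypot(u-g[0],v-g[1])<30; uv=(u[k].mean(),v[k].mean()); print(k.sum(),uv,g)
    P.append(ray("wrist",uv,c)); print(atz("wrist",uv,.108,c))
print(tri(*P)); print(r.read_state()["ee_pos"])
E
```

```text
47 (np.float64(322.78723404255317), np.float64(182.4255319148936)) [322.37165956 185.04213757]
[ 0.50058187 -0.30639649  0.108     ]
61 (np.float64(322.5081967213115), np.float64(213.13114754098362)) [323.31813664 209.87858406]
[ 0.50091181 -0.30667598  0.108     ]
(array([ 0.50071904, -0.30653628,  0.10851771]), np.float64(0.00013822381759058988))
[ 0.49310229 -0.30423232  0.18985295]
```

```bash
python3 -m pendant '0.15 -0.009 0.002 0 0 0;0.3 -0.009 0.002 0 0 0;0.4 -0.009 0.002 0 0 0;0.45 -0.009 0.002 0 0 0;0.475 -0.009 0.002 0 0 0;0.486 -0.009 0.002 0 0 0;0.486 -0.009 0.002 0 0 0'; python3 -m pendant '0 0 0 0 0 0;0 0 0 0 0 0;0 0 0 0 0 0;0 0 0 0 0 0;0 0 0 0 0 0' -1 60;  python3 -m pendant '-0.05 0 0 0 0 0;-0.15 0 0 0 0 0;-0.3 0 0 0 0 0;-0.45 0 0 0 0 0;-0.6 0 0 0 0 0;-0.6 0 0 0 0 0'; python3 - <<'E'
from h import *
s=r.read_state();print(s["ee_pos"],s["joint_positions"].round(2),s["ft_force"],s["width"])
print(rows([.6465,.0118,.228],down(np.pi/2-.166)))
E
```

```text
time: 13.0
ee_pos: [0.4937, -0.3085, 0.0695]
eef_rot: [-0.001, 0.707, 0.0, 0.707]
ft_force: [0.0, 0.2, -0.3]
width: 0.0606
time: 13.5
ee_pos: [0.4931, -0.3084, 0.0687]
eef_rot: [-0.0, 0.707, 0.0, 0.707]
ft_force: [-1.3, 3.1, 2.3]
width: 0.0288
time: 14.1
ee_pos: [0.4952, -0.3088, 0.2243]
eef_rot: [-0.002, 0.705, -0.001, 0.709]
ft_force: [0.4, 0.4, -2.6]
width: 0.0234
[ 0.49524067 -0.3088336   0.22426895] [ 1.25  0.39 -0.98  1.54  0.33  1.38  1.82] [ 0.41279851  0.40309486 -2.62964933] 0.023352279815667187
(array([-0.0167,  1.2818,  0.6064]), array([0.1113, 0.0044, 0.0025]))
```

```bash
python3 -m pendant '-0.6 0 0 0 0 0;-0.6 0 0 0 0 0' >/dev/null; python3 - <<'E'
from h import *
p,d,c=snap("side","s_lift"); s=r.read_state(); print(s["ee_pos"],s["width"],s["ft_force"])
M0=R.from_quat(s["eef_rot"]).as_matrix(); print(M0.round(3))
u,v=proj("side",s["ee_pos"],c).astype(int)
P=s["ee_pos"]
k=lambda z:((proj("side",[P[0]-.001,P[1],z],c)-[u-50,v-35]+.5)*8-.5).round(0)
# expected if gripped at nominal: origin z = TCP - .0625
for n,z in (("TCP",P[2]),("nose",P[2]-.0627),("collar low",P[2]-.0187),("collar top",P[2]-.0107)): print(n,k(z))
cv2.imwrite("pics/s_lift_c.png",cv2.resize(p[v-35:v+40,u-50:u+50],None,fx=8,fy=8,interpolation=cv2.INTER_CUBIC)); print(u,v)
E
```

```text
[ 0.49445899 -0.30852702  0.32788134] 0.023367770640711105 [ 0.3761847  -0.40966695  3.91834798]
[[ 0.006 -0.001  1.   ]
 [-0.004  1.     0.001]
 [-1.    -0.004  0.006]]
TCP [406. 292.]
nose [394. 435.]
collar low [403. 335.]
collar top [404. 317.]
362 72
```

View pics/s_lift_c.png

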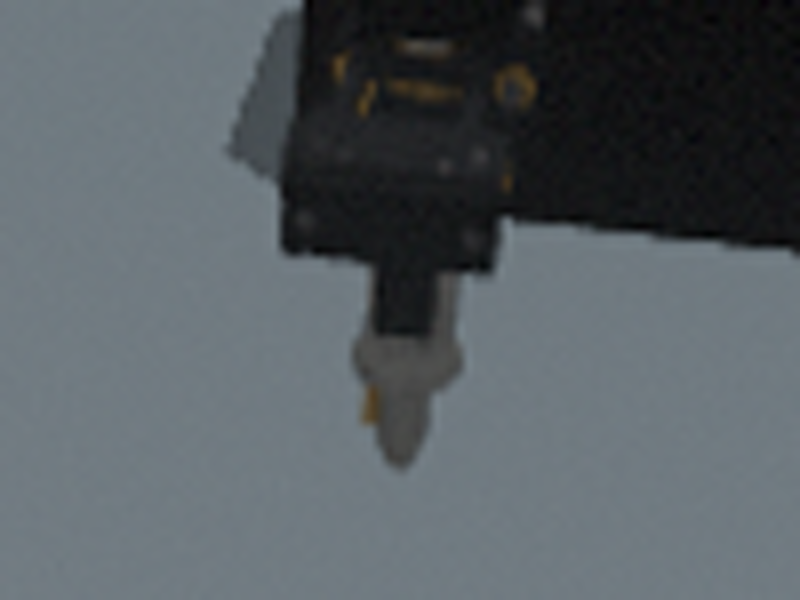

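The crop (8) shows the nose at (400,470), about 12–13 mm lower than planned. The lift began before the jaws had fully closed, so the shaft is held by the upper part of its head, but upright. Its origin is now about 75 mm below the TCP. The grip is usable, so I go on to the hub.

```bash
python3 - <<'E'
from h import *
s=r.read_state()
print(rows([.6475,.0120,.26],down(np.pi/2-.166),s))
E
```

```text
(array([0.2701, 1.2828, 0.6114]), array([0.1112, 0.0045, 0.0024]))
```

```bash
python3 -m pendant '0 0.1 0.05 0 0 0;0 0.25 0.12 0 0 0;0 0.4 0.19 0 0 0;0 0.55 0.26 0 0 0;0 0.64 0.305 0 0 0;0 0.64 0.305 0 0 0';  python3 -m pendant '0 0.1 0.05 0.05 0 0;0 0.25 0.12 0.11 0.002 0.001;0 0.4 0.19 0.111 0.004 0.002;0 0.55 0.26 0.111 0.0045 0.0024;0.1 0.62 0.3 0.111 0.0045 0.0024;0.2 0.643 0.306 0.111 0.0045 0.0024;0.27 0.643 0.306 0.111 0.0045 0.0024;0.27 0.643 0.306 0.111 0.0045 0.0024'; python3 - <<'E'
from h import *
s=r.read_state();print(s["ee_pos"],s["joint_positions"].round(2),s["ft_force"],s["width"])
print(rows([.6475,.0120,.205],down(np.pi/2-.166),s))
p,d,c=snap("side","s_ab"); u,v=proj("side",[.6465,.012,.14],c).astype(int)
cv2.imwrite("pics/s_ab_c.png",cv2.resize(p[v-50:v+40,u-60:u+60],None,fx=6.5,fy=6.5,interpolation=cv2.INTER_CUBIC))
P=s["ee_pos"]
f=lambda X:((proj("side",X,c)-[u-60,v-50]+.5)*6.5-.5).round(0)
for dz in (.0625,.075): print("nose if",dz,f([P[0]-.001,P[1],P[2]-dz]))
print("mouth",f([.6465,.012,.123]),"mouth .6438",f([.6438,.012,.123]))
E
```

```text
time: 14.95
ee_pos: [0.57, -0.1431, 0.318]
eef_rot: [-0.002, 0.707, 0.003, 0.707]
ft_force: [-0.3, 1.0, -2.9]
width: 0.0235
time: 15.75
ee_pos: [0.6443, 0.0112, 0.2476]
eef_rot: [0.059, 0.709, -0.058, 0.7]
ft_force: [-0.3, -1.4, -3.8]
width: 0.0235
[0.64426428 0.01122239 0.24757846] [ 0.57  0.55 -0.98  1.32  0.44  1.52  1.04] [-0.33620634 -1.44710563 -3.76752666] 0.02348868696568714
(array([0.1702, 0.005 , 0.0143]), array([ 0.    , -0.008 , -0.0008]))
nose if 0.0625 [396. 263.]
nose if 0.075 [398. 283.]
mouth [397. 360.] mouth .6438 [403. 361.]
```

View pics/s_ab_c.png

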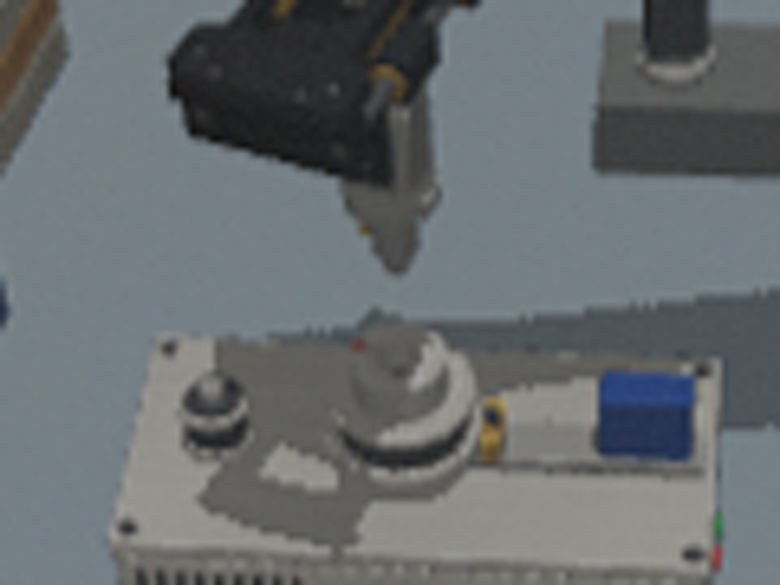

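The crop (9) shows the nose tip at (398,275), directly above the hub mouth at about (400,362). It also puts the shaft origin about 69 mm below the TCP. The key at (365,229) and the red boss mark at (360,345) are on the same side. I level the tool and descend.

```bash
python3 -m pendant '0.03 0.003 0.012 0 -0.008 0;0.06 0.003 0.012 0 -0.008 0;0.09 0.003 0.012 0 -0.008 0;0.1 0.003 0.012 0 -0.008 0;0.1 0.003 0.012 0 -0.008 0;0.1 0.003 0.012 0 -0.008 0'; python3 - <<'E'
from h import *
s=r.read_state();print(s["ee_pos"],s["ft_force"])
print(rows([.6475,.0120,.187],down(np.pi/2-.166),s))
E
```

```text
time: 16.4
ee_pos: [0.6486, 0.0128, 0.2263]
eef_rot: [0.059, 0.703, -0.058, 0.707]
ft_force: [0.1, -0.6, -3.2]
width: 0.0237
[0.64862462 0.01282176 0.22629155] [ 0.06758812 -0.6150245  -3.23714504]
(array([ 0.1571, -0.0045, -0.0047]), array([ 0.0001,  0.0036, -0.0021]))
```

```bash
python3 -m pendant '0.05 -0.004 -0.004 0 0.0015 -0.001;0.09 -0.004 -0.004 0 0.0015 -0.001;0.12 -0.004 -0.004 0 0.0015 -0.001;0.14 -0.004 -0.004 0 0.0015 -0.001;0.155 -0.004 -0.004 0 0.0015 -0.001;0.155 -0.004 -0.004 0 0.0015 -0.001'; python3 -m pendant '0.012 0 0 0 0 0;0.024 0 0 0 0 0;0.024 0 0 0 0 0'
```

```text
time: 17.0
ee_pos: [0.6474, 0.012, 0.1868]
eef_rot: [0.059, 0.704, -0.058, 0.705]
ft_force: [0.1, 0.6, -3.1]
width: 0.0234
time: 17.3
ee_pos: [0.6474, 0.012, 0.1809]
eef_rot: [0.059, 0.704, -0.058, 0.706]
ft_force: [0.7, -0.9, -2.9]
width: 0.0235
```

```bash
python3 -m pendant '0.012 0 0 0 0 0;0.024 0 0 0 0 0;0.024 0 0 0 0 0';python3 -m pendant '0.01 0 0 0 0 0;0.02 0 0 0 0 0;0.02 0 0 0 0 0'
```

```text
time: 17.6
ee_pos: [0.6473, 0.0121, 0.1747]
eef_rot: [0.059, 0.704, -0.058, 0.705]
ft_force: [-0.9, -0.4, -3.4]
width: 0.0238
time: 17.9
ee_pos: [0.6474, 0.0121, 0.1698]
eef_rot: [0.059, 0.704, -0.058, 0.705]
ft_force: [-0.7, 0.1, -3.3]
width: 0.0235
```

```bash
python3 -m pendant '0.008 0 0 0 0 0;0.016 0 0 0 0 0;0.016 0 0 0 0 0';python3 -m pendant '0.008 0 0 0 0 0;0.016 0 0 0 0 0;0.016 0 0 0 0 0'
```

```text
time: 18.2
ee_pos: [0.6475, 0.0122, 0.166]
eef_rot: [0.059, 0.704, -0.058, 0.706]
ft_force: [-0.8, 1.6, -5.0]
width: 0.0235
time: 18.5
ee_pos: [0.6475, 0.0121, 0.1619]
eef_rot: [0.059, 0.704, -0.058, 0.706]
ft_force: [-0.6, 1.4, -3.6]
width: 0.0236
```

```bash
python3 -m pendant '0.008 0 0 0 0 0;0.016 0 0 0 0 0;0.024 0 0 0 0 0;0.024 0 0 0 0 0';python3 -m pendant '0.008 0 0 0 0 0;0.016 0 0 0 0 0;0.016 0 0 0 0 0';python3 -m pendant '0.008 0 0 0 0 0;0.008 0 0 0 0 0'
```

```text
time: 18.9
ee_pos: [0.6475, 0.0121, 0.1559]
eef_rot: [0.059, 0.704, -0.058, 0.706]
ft_force: [-1.1, 1.9, -4.7]
width: 0.0238
time: 19.2
ee_pos: [0.6476, 0.0121, 0.1519]
eef_rot: [0.059, 0.704, -0.058, 0.706]
ft_force: [-1.3, 3.2, -5.6]
width: 0.0235
time: 19.4
ee_pos: [0.6476, 0.0122, 0.15]
eef_rot: [0.059, 0.704, -0.058, 0.706]
ft_force: [-1.6, 2.5, -4.0]
width: 0.0238
```

```bash
python3 -m pendant '0.008 0 0 0 0 0;0.016 0 0 0 0 0;0.016 0 0 0 0 0';python3 -m pendant '0.008 0 0 0 0 0;0.016 0 0 0 0 0;0.016 0 0 0 0 0'
```

```text
time: 19.7
ee_pos: [0.6478, 0.0122, 0.1464]
eef_rot: [0.059, 0.704, -0.058, 0.706]
ft_force: [-2.3, 2.8, 1.1]
width: 0.0236
time: 20.0
ee_pos: [0.6478, 0.0122, 0.1425]
eef_rot: [0.059, 0.704, -0.058, 0.706]
ft_force: [-3.8, 2.4, 4.5]
width: 0.0236
```

```bash
python3 -m pendant '0.008 0 0 0 0 0;0.008 0 0 0 0 0;0.008 0 0 0 0 0';python3 -m pendant '0.006 0 0 0 0 0;0.006 0 0 0 0 0'
```

```text
time: 20.3
ee_pos: [0.648, 0.0123, 0.1423]
eef_rot: [0.059, 0.703, -0.058, 0.706]
ft_force: [-8.5, 2.4, 18.0]
width: 0.0237
time: 20.5
ee_pos: [0.6481, 0.0123, 0.1422]
eef_rot: [0.059, 0.703, -0.059, 0.706]
ft_force: [-13.0, 0.9, 27.5]
width: 0.0239
```

```bash
python3 -m pendant '0 0 -0.004 0 0 0;0 0 -0.004 0 0 0;0 0 -0.004 0 0 0;0 0 -0.004 0 0 0;0 0 -0.004 0 0 0'; python3 - <<'E'
from h import *
p,d,c=snap("side","s_end"); u,v=proj("side",[.6465,.012,.10],c).astype(int)
cv2.imwrite("pics/s_end_c.png",cv2.resize(p[v-45:v+45,u-50:u+70],None,fx=6.5,fy=6.5,interpolation=cv2.INTER_CUBIC))
s=r.read_state(); print(s["ee_pos"],s["ft_force"],s["width"],np.linalg.norm(s["joint_vel"]))
E
```

```text
time: 21.0
ee_pos: [0.648, 0.0123, 0.1423]
eef_rot: [0.059, 0.702, -0.058, 0.707]
ft_force: [-9.1, 1.9, 24.9]
width: 0.0234
[0.64802672 0.01232161 0.14224419] [-7.9296988   1.23080526 24.8286442 ] 0.023628691267427015 0.003818268257441815
```

View pics/s_end_c.png

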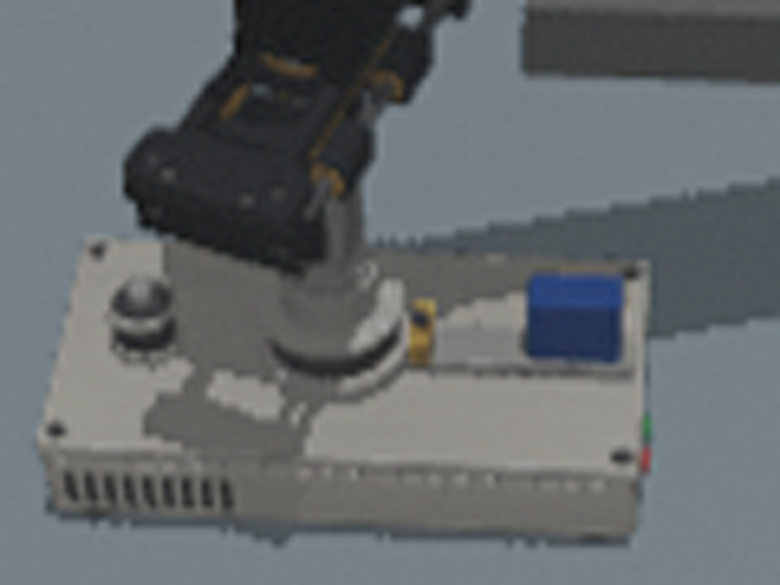

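```bash
python3 - <<'E'
from h import *
p,d,c=snap("wrist","w_end"); K,M,t=c
u_=np.array([np.cos(-.166),np.sin(-.166)]); 
v,u=np.mgrid[0:400,0:640]; q=np.stack([(u-K[0,2])/K[0,0],(v-K[1,2])/K[1,1]],-1); th=np.linalg.norm(q,axis=-1)
P=np.stack([q[...,0]/th*np.tan(th)*d,q[...,1]/th*np.tan(th)*d,d],-1); W=(P-t)@M
rel=W[...,:2]-[.6465,.0118]; x=rel@u_; y=rel@np.array([-u_[1],u_[0]]); ok=(d>0)&(th<1.4)
def z(n,m): m=m&ok; Z=W[m][:,2]; print(n,m.sum(),np.percentile(Z,[10,25,50,75,90]).round(4) if m.any() else "")
rr=np.hypot(x,y)
print(p.shape,c[0][0,2])
z("head top",(abs(x)<.014)&(abs(y)<.010)&(W[...,2]>.12))
z("collar -x",(rr>.0165)&(rr<.020)&(x<-.016)); z("collar +x",(rr>.0165)&(rr<.020)&(x>.016))
z("pulley rim -x",(rr>.026)&(rr<.034)&(x<0)&(W[...,2]<.12)); z("boss",(rr>.0205)&(rr<.0225)&(W[...,2]>.1)&(W[...,2]<.15))
z("plate",(x<-.05)&(x>-.13)&(abs(y)>.03)&(abs(y)<.055)); z("blade",(x<-.048)&(x>-.06)&(abs(y+.0)<.02))
# pre-existing reference from the hub picture taken at rest
c0=lc("w_hub"); d=np.load("pics/w_hub.npy"); K,M,t=c0; P=np.stack([q[...,0]/th*np.tan(th)*d,q[...,1]/th*np.tan(th)*d,d],-1); W=(P-t)@M
rel=W[...,:2]-[.6465,.0118]; rr=np.hypot(rel[...,0],rel[...,1]); ok=(d>0)&(th<1.4); x=rel@u_
z("rest boss",(rr>.014)&(rr<.020)&(x<0)); z("rest rim",(rr>.026)&(rr<.034)&(x<0)); z("rest plate",(rr>.05)&(rr<.06)&(x<0))
s=r.read_state(); print(s["ft_force"],s["time"])
E
```

```text
(400, 640, 3) 323.87011917610516
head top 1251 [0.127  0.1755 0.176  0.1765 0.1768]
collar -x 283 [0.1184 0.1216 0.1253 0.1262 0.1267]
collar +x 13 [0.176  0.176  0.1763 0.1766 0.1768]
pulley rim -x 1846 [0.0742 0.0961 0.097  0.0975 0.0979]
boss 726 [0.1035 0.1087 0.1158 0.1182 0.1191]
plate 4846 [0.0009 0.0599 0.061  0.1097 0.1106]
blade 799 [0.0596 0.0601 0.0608 0.068  0.0687]
rest boss 357 [0.1225 0.1229 0.1233 0.1236 0.1241]
rest rim 553 [0.1015 0.1019 0.1023 0.1028 0.1032]
rest plate 2689 [0.0598 0.0604 0.2664 0.3223 0.3244]
[-8.30517428  0.07476673 25.7742117 ] 21.1
```

The wrist depth agrees with the expected final state. The head top is at 0.176, so the shaft origin is at 0.074, which is home. The pulley has dropped from 0.1023 to 0.0972 (about 5.1 mm), and the blade top is at 0.068, flat on the plate.

```bash
python3 - <<'E'
from bench import r, close_job
print(close_job()); s=r.read_state(); print(s["time"],s["ft_force"],s["ee_pos"],s["width"])
E
```

```text
the job is handed in; nothing more can be done
None
the job is handed in; nothing more can be done
```

I handed the job in at about 21 s of robot time. The 8 mm gauge is under the pulley, and the arm is still gripping the keyed shaft and pressing it home. `close_job()` reported no verdict.

- **Gauge:** I slid the blue-grip gauge in until its stop met the rim (about 15 N push) and released it flat on the plate. The last depth picture put its blade top at 68 mm, which is flat on the plate.
- **Shaft:** I turned the shaft to the angle of the hub's red mark as measured in the picture. The key went in on the first descent with no search needed.
- **Final press:** The head top is at 176 mm, so the shaft's lower end is at about 74 mm, which is home. The pulley is down about 5.1 mm on the gauge. The arm pushes down about 29 N, so roughly 20 N reaches the gauge after the spring. The arm was at rest with the grip at 60 N.

Two things were not as planned:
- **Grip height:** I started lifting before the jaws had fully closed on the shaft. It is held about 7 mm higher on the head than planned (the first picture suggested 12–13 mm), but it stayed upright and did not slip.
- **Side force:** About 8 N of sideways force remained on the tool at the end. I eased it from 13 N and left the rest.

I did not re-measure the other loose things, but I felt no unexpected contact during the moves.

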